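# Release the photometer's locked sample drawer

## Task

The photometer's sample drawer is locked shut. Take the thin steel release rod by its black bar handle from its stand, push it (not the fingers) straight down through the oblong slot in the photometer's top until the hidden latch gives way and the drawer springs out, then hang the rod back in its own stand and let go.

Things in the scene. Friction and masses are not known exactly. Their poses are not given: they have to be found in the camera images.
- rod: Steel shaft 10 mm thick, 90 mm long, with a black bar handle on top, 60 (x) by 20 (y) by 40 mm high; 140 g. Origin: centre of the lower tip; z up the shaft; handle at z 90 to 130 mm. Hangs upright in its stand, tip 5 mm above the bench, any yaw. Not the pestle near by in a like stand (round black knob 62 mm, white shaft 36 mm, too thick for the slot); their places may swap.
- seat (a point): Centre of the 30 mm round through hole in the rod's stand, at the top plate's upper face, 95 mm above the bench; z up, x and y along the plate's edges. The stand is fixed: aluminium plate 90 by 90 by 10 mm on four thin corner posts. The rod's shaft hangs in the hole at any yaw, its handle lying on the plate.
- slot (a point): Centre of slot mouth, 44 (x) by 30 mm (y), z up, in the top (110 mm above bench, 6 mm thick) of the fixed white/grey photometer, 220 (x) by 180 mm, whose centre is 30 mm to +x, 30 mm to -y. Its round 34 mm port is blind. Latch tab under all the slot, 40 mm below the mouth: 3 to 6 N over 20 mm travel, frees the drawer at 9 mm; tip 55 mm below mouth is a good depth, hard stop at 60.
- drawer (a joint): Sample drawer in the photometer's front (+x of the slot's frame, away from the robot), 168 mm wide, 50 mm high: 0 = locked shut, 0.040 m = sprung fully out along +x. Once the latch is pressed its own spring pushes it out within about half a second and it stays out; the latch tab springs back up behind the rod.
Mind the look-alikes: they are no part of the job. What is shaped like the rod but green or pink is not meant.

How it is judged:
By the outcome, as a careful person would: the job done as asked, in the order asked, and still so for the second after the job is handed in, with the robot touching nothing.
It also fails if it takes over 54 s, if anything falls off the work surface, if the arm or the gripper's body presses on something with over 40 N, if the wrist force passes 120 N, or if a joint passes its speed limit or range.

## Robot

A 7-joint arm with a two-finger parallel gripper is mounted at the origin on the work surface. World frame = base frame: x ahead of the robot, y to its left, z up, the work surface at z = 0. Lengths are in m, angles in degrees, forces in N, time in s.
With the tool pointing down it reaches from about 0.425 to 0.875 m from the base axis. Payload 4.7 kg.
Tool frame: the origin (TCP) lies between the finger pads, 19 mm behind the fingertips; this is the grasp point; z points along the fingers, y is the line along which they close (so a half turn about z gives the same grasp; the last joint's range is limited). The gripper opens to 87 mm and grips with 3 to 60 N. Pads are 19 mm wide; open, the fingers measure 117 mm over their backs; the gripper's body (75 mm by 190 mm) begins 51 mm behind the grasp point.
Start: joints at [-67.661, 18.392, -4.016, 83.108, 1.295, 78.541, -3.26], TCP at [0.239, 0.605, 0.241] pointing down, gripper open.
Joint ranges: [-163.93, 163.93], [-17.29, 119.83], [-79.2, 71.16], [3.27, 140.29], [-89.18, 269.18], [5.43, 117.66], [-154.24, 154.24]. Speed limits (degrees/s): [147.25, 147.25, 180, 180, 180, 180, 180].

## Interface

Orientations are given as [roll, pitch, yaw] about the fixed x, y, z axes, in that order (R = Rz(yaw) Ry(pitch) Rx(roll)).
In Python, from cell import sensors, vision, workorder gives the robot as it stands.
- The arm moves only by the tool drive_tool, never from a script. Its argument "moves" is a list of rows, each an object of numbers: "x", "y", "z": the shift along the tool's x, y, z in mm; "rx", "ry", "rz": the turn, a rotation vector about the tool's x, y, z in rad; "fingers": the closure, from -1 (fully open) to 1 (shut). In form: [{"x": .., "y": .., "z": .., "rx": .., "ry": .., "rz": .., "fingers": ..}, ...]. A call has 1 to 20 rows; each row is the pose to reach, as a shift and turn from the pose commanded when the call began, along the tool's axes at that moment; what a row does not reach only later rows make up. A row lasts 1/8 s, in which the tool goes at most 62.5 mm and 10.7 degrees, less where a joint would pass 70% of its speed; a pose out of reach is approached as far as the arm can. A call with a gripper value outside its range is refused whole. The fingers move at their own pace and stop on an object; "force" is the grip in N (left out, the last holds). Time passes only in rows, so rows that repeat a pose let the fingers close. It gives the time, the measured TCP pose, the force, the opening and the grip force at its end, in the units of the state.
- sensors.get_obs(): the state, without advancing time (a new reading comes with each control period).
- vision.read_camera(name): name is "side" or "top"; returns a dict with "image" (420x560x3 uint8, red, green, blue), "fx", "fy", "cx", "cy" (pixels), "k1" (the pictures are not rectified: a ray, as slopes to the right and down, at radius r is drawn at 1 + k1 r^2 times it, then the intrinsics apply), "R" (3x3) and "t" (3): a world point X has camera coordinates R X + t. Camera axes: x right, y down, z forward; pixel columns grow to the right and rows downward; lengths in m; the calibration is good to about 2 mm. A picture is of the moment at which its call begins. There is no depth.
- workorder.sign_off(): hands the job in; it is judged then, once.
The state is a dict: "time_s": time; "qpos": joint angles; "joint_velocities": joint speeds; "effort": joint torques, N m; "tool_pos": TCP position; "tool_rot": TCP orientation; "force": force on the tool from outside, world axes, zero at the start; "wrist_torque": the same for the moment, N m; "grip_width": finger opening in m; "grasp_force": force on a finger pad.
Only numpy, scipy, OpenCV 4.12 (cv2) and the standard library are available. Lean on these libraries where they do the work, as an engineer would, in place of code of your own. Each camera call takes 0.05 s, during which the arm holds its last target. There are 200 camera calls.

## Working session

There is one attempt and no reset: what is moved stays moved. The work goes in short steps, Python scripts to look and compute and a tool call to move; the robot and the scene stay as the last step left them, time stands still between calls to the robot, and variables do not carry over. Pictures are saved under pics/ and viewed, at most 10 in all, crops included, and the job is handed in when it is done.

Besides the shell and the picture viewer there is one more tool, called as name(argument=value, ...) on one line, values as JSON. drive_tool: Moves the arm, as the interface text tells. Its arguments: {"type":"object","properties":{"moves":{"type":"array"},"force":{"type":"number"}},"required":["moves"]}

```bash
mkdir -p pics
python3 - <<'E'
from cell import sensors, vision
import cv2,pickle
d={}
for n in("side","top"):
    c=vision.read_camera(n); d[n]=c; cv2.imwrite(f"pics/{n}0.png",cv2.cvtColor(c["image"],cv2.COLOR_RGB2BGR))
    print(n,{k:c[k] for k in c if k!="image"})
o=sensors.get_obs(); print(o["tool_pos"],o["tool_rot"],o["time_s"],o["grip_width"])
E
```

```text
side {'fx': 476.7256939776771, 'fy': 476.7256939776771, 'cx': 276.6117092648912, 'cy': 198.13972113851167, 'k1': -0.015398097932154893, 'R': array([[ 0.99045345, -0.13767677,  0.00686094],
       [-0.09203679, -0.69753005, -0.71062019],
       [ 0.10262161,  0.70320476, -0.70354238]]), 't': array([-0.5254589 ,  0.11785982,  1.06784501])}
top {'fx': 428.48093525877516, 'fy': 428.48093525877516, 'cx': 276.4683793248164, 'cy': 221.39171555609542, 'k1': -0.012072099667508466, 'R': array([[ 0.1732926 , -0.98486589,  0.00297631],
       [-0.96360169, -0.17017415, -0.20618569],
       [ 0.20357174,  0.03286248, -0.97850836]]), 't': array([-0.06352869,  0.51564765,  0.90151588])}
[0.23838864 0.60421107 0.24025751] [-1.79900593e+02  2.93848581e-03  1.58472991e+02] 0.1 0.08702636931904467
```

View pics/top0.png

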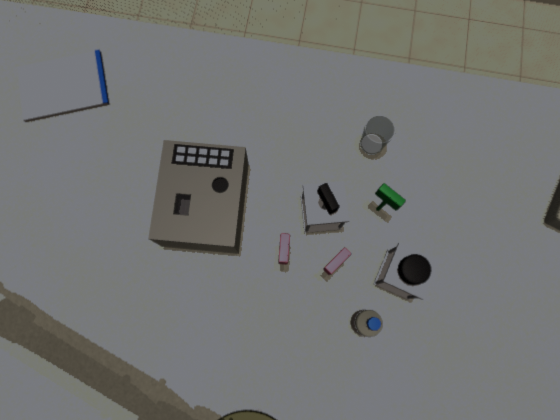

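View pics/side0.png

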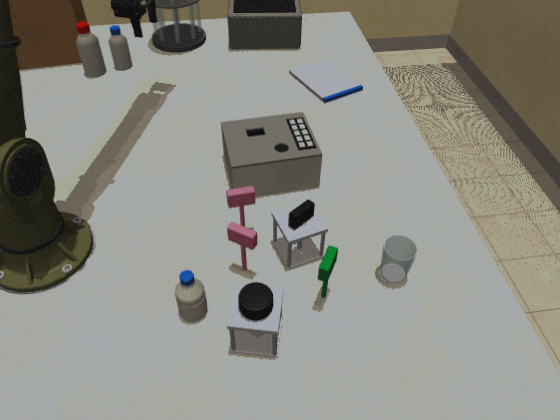

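Candidates for the rod: black bar in a stand (top 328,198 / side 301,214); green bar (top 390,196), pink bars (top 284,248 and 337,261) and round pestle knob (top 414,269) are excluded. I choose the black bar; next comes a close crop. The slot is at top (182,204) / side (256,132), and the round port at top (220,185) is blind.

```bash
cat > h.py <<'E'
import cv2,numpy as np
from scipy.optimize import least_squares
from cell import vision,sensors
def proj(c,X):
    p=np.atleast_2d(X)@c["R"].T+c["t"]; s=p[:,:2]/p[:,2:]
    s=s*(1+c["k1"]*(s**2).sum(1,keepdims=True))
    return s*[c["fx"],c["fy"]]+[c["cx"],c["cy"]]
def onplane(c,uv,z):
    return least_squares(lambda q:(proj(c,[q[0],q[1],z])-uv).ravel(),[.5,0]).x
def tri(cs,uvs):
    r=least_squares(lambda q:np.concatenate([(proj(c,q)-u).ravel() for c,u in zip(cs,uvs)]),[.5,0,.1]); return r.x,np.abs(r.fun).max()
def crop(im,x,y,w,h,k):
    return cv2.resize(im[y:y+h,x:x+w],None,fx=k,fy=k,interpolation=cv2.INTER_CUBIC)
def save(n,im): cv2.imwrite(f"pics/{n}.png",cv2.cvtColor(im,cv2.COLOR_RGB2BGR))
E
python3 - <<'E'
from h import *
t=vision.read_camera("top")["image"];s=vision.read_camera("side")["image"]
a=np.hstack([crop(t,292,168,66,50,6),crop(t,150,170,66,50,6)]);b=np.hstack([crop(s,265,194,66,50,6),crop(s,226,108,66,50,6)])
im=np.vstack([a,b]); im=np.clip(im.astype(float)*1.5,0,255).astype(np.uint8); save("crop1",im)
E
```

```text
(no output)
```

View pics/crop1.png

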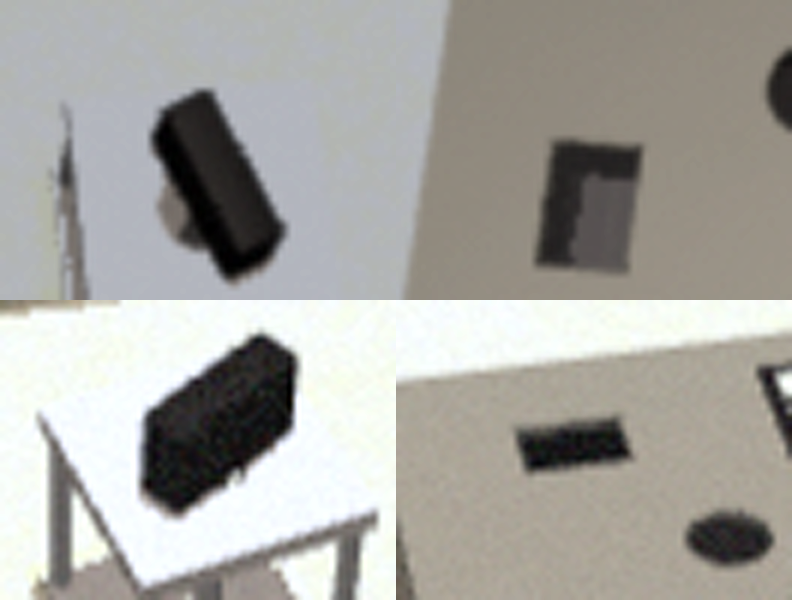

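```bash
cat >> h.py <<'E'
def rect(p,lx,ly,z):
    a=p[2]; q=np.array([[1,1],[1,-1],[-1,-1],[-1,1]])*[lx/2,ly/2]
    q=q@np.array([[np.cos(a),np.sin(a)],[-np.sin(a),np.cos(a)]])+p[:2]
    return np.c_[q,np.full(4,z)]
def sil(c,P,S=4):
    h=cv2.convexHull(((proj(c,P)+.5)*S).astype(np.float32)).astype(np.int32)
    m=np.zeros((420*S,560*S),np.uint8); cv2.fillPoly(m,[h],255)
    return cv2.resize(m,(560,420),interpolation=cv2.INTER_AREA)/255.
E
python3 - <<'E'
from h import *
from scipy.optimize import minimize
T=vision.read_camera("top");S=vision.read_camera("side")
f=lambda p,x0,y0,px,py:[x0+(p[0]-px+.5)/6-.5,y0+(p[1]-py+.5)/6-.5]
# handle
M=[]
for c,(x,y,w,h) in((T,(312,178,32,40)),(S,(284,196,36,40))):
    g=c["image"].max(2).astype(float); m=np.zeros(g.shape); m[y:y+h,x:x+w]=(np.clip((95-g)/50,0,1))[y:y+h,x:x+w]; M.append(m); print(m.sum(), m.nonzero()[1].min(),m.nonzero()[1].max(),m.nonzero()[0].min(),m.nonzero()[0].max())
box=lambda p:np.vstack([rect(p,.06,.02,.095),rect(p,.06,.02,.135)])
cost=lambda p,cs=(0,1):sum(np.abs(sil((T,S)[i],box([p[0],p[1],p[2]]))-M[i]).sum() for i in cs)
x0=onplane(T,[328.,198.],.135); print(x0)
for cs in((0,1),(0,),(1,)):
  best=min((minimize(cost,[*x0,a],args=(cs,),method="Nelder-Mead",options=dict(initial_simplex=np.array([[*x0,a],[x0[0]+.02,x0[1],a],[x0[0],x0[1]+.02,a],[*x0,a+.4]]))) for a in np.arange(0,3.1,.5)),key=lambda r:r.fun)
  print("rod",cs,best.x[:2],np.degrees(best.x[2]),best.fun)
# slot
st=[f(p,150,170,396,0) for p in((642,147),(627,271),(536,266),(553,140))]
ss=[f(p,226,108,396,300) for p in((618,417),(634,460),(529,472),(515,428))]
# order: top: far-right(+x,-y), near-right, near-left, far-left
Pt=lambda p:rect(p,.044,.030,.110)
st=np.array(st)[[3,0,1,2]]; ss=np.array(ss)
def res(p,ks=(0,1)):
    P=Pt(p); o=[]
    if 0 in ks:o.append(proj(T,P)-st)
    if 1 in ks:o.append(proj(S,P)-ss)
    return np.concatenate(o).ravel()
for ks in((0,1),(0,),(1,)):
    r=least_squares(res,[.5,.2,0],args=(ks,));print("slot",ks,r.x[:2],np.degrees(r.x[2]),np.abs(r.fun).max())
pl=[f(p,265,194,0,300) for p in((38,415),(145,590),(377,515))]
r=min((least_squares(lambda p:(proj(S,rect(p,.09,.09,.095)[:3][::-k])-pl).ravel(),[*x0,a]) for a in np.arange(0,6,.7) for k in(1,-1)),key=lambda r:r.cost)
print("seat",r.x[:2],np.degrees(r.x[2]),r.fun)
E
```

```text
405.14 317 339 183 214
467.32 288 319 200 235
[ 0.5689521  -0.07182129]
rod (0, 1) [ 0.57256229 -0.07228285] 37.35637951264056 135.56823529411764
rod (0,) [ 0.57261002 -0.07248227] 214.90730504073613 42.93843137254902
rod (1,) [ 0.57200333 -0.07042881] 222.79463815171718 68.34980392156864
slot (0, 1) [0.50866996 0.22914626] 5.347112509823438 0.8391146865748453
slot (0,) [0.50964925 0.22860374] 5.672401600272609 0.5775312906453394
slot (1,) [0.50740079 0.23119243] 4.52244757007009 0.2782409334697036
seat [ 0.56755545 -0.07136782] -74.3065460809387 [ 0.07004669 -0.0683517  -0.33425824  0.3332217   0.27578122 -0.30622899]
```

```bash
cat >> h.py <<'E'
from scipy.spatial.transform import Rotation as Ro
def plan(x,y,z,yaw):
    o=sensors.get_obs(); R=Ro.from_euler("xyz",o["tool_rot"],degrees=True); G=Ro.from_euler("xyz",[180,0,yaw],degrees=True)
    print("t",round(o["time_s"],2),"pos",np.round(o["tool_pos"],4),"rot",np.round(o["tool_rot"],2),"F",np.round(o["force"],1),"w",round(o["grip_width"],4),"gf",np.round(o["grasp_force"],1))
    print("mm",np.round(R.inv().apply(np.array([x,y,z])-o["tool_pos"])*1e3,1),"rv",np.round((R.inv()*G).as_rotvec(),4))
E
python3 - <<'E'
from h import *
T=vision.read_camera("top");S=vision.read_camera("side")
for n,a,b in(("pinkA",(284,236),(241,190)),("pinkB",(338,260),(242,231)),("green",(392,195),(329,254)),("pestle",(414,268),(256,294))): print(n,tri((T,S),(a,b)))
plan(.572,-.072,.22,38)
E
```

```text
pinkA (array([0.46452838, 0.00297997, 0.13205558]), np.float64(5.4344138143816565))
pinkB (array([ 0.44578108, -0.1117639 ,  0.12642101]), np.float64(0.5385343402761009))
green (array([ 0.59933659, -0.20062542,  0.13742301]), np.float64(0.8066797238822971))
pestle (array([ 0.45659944, -0.26429078,  0.1289367 ]), np.float64(0.21039492792243664))
t 0.4 pos [0.2386 0.6046 0.2411] rot [-179.99    0.    158.47] F [-0.5 -0.2  1.1] w 0.087 gf 0.0
mm [-558.5 -507.    21.2] rv [-1.0000e-04  2.0000e-04  2.1026e+00]
```

drive_tool(moves=[{"x": -60, "y": -54, "z": 0, "rz": 0.17, "fingers": -1}, {"x": -110, "y": -99, "z": 0, "rz": 0.34, "fingers": -1}, {"x": -165, "y": -150, "z": 0, "rz": 0.52, "fingers": -1}, {"x": -558, "y": -507, "z": 21, "rz": 2.103, "fingers": -1}, {"x": -558, "y": -507, "z": 21, "rz": 2.103, "fingers": -1}, {"x": -558, "y": -507, "z": 21, "rz": 2.103, "fingers": -1}, {"x": -558, "y": -507, "z": 21, "rz": 2.103, "fingers": -1}, {"x": -558, "y": -507, "z": 21, "rz": 2.103, "fingers": -1}, {"x": -558, "y": -507, "z": 21, "rz": 2.103, "fingers": -1}, {"x": -558, "y": -507, "z": 21, "rz": 2.103, "fingers": -1}, {"x": -558, "y": -507, "z": 21, "rz": 2.103, "fingers": -1}, {"x": -558, "y": -507, "z": 21, "rz": 2.103, "fingers": -1}, {"x": -558, "y": -507, "z": 21, "rz": 2.103, "fingers": -1}, {"x": -558, "y": -507, "z": 21, "rz": 2.103, "fingers": -1}, {"x": -558, "y": -507, "z": 21, "rz": 2.103, "fingers": -1}, {"x": -558, "y": -507, "z": 21, "rz": 2.103, "fingers": -1}, {"x": -558, "y": -507, "z": 21, "rz": 2.103, "fingers": -1}, {"x": -558, "y": -507, "z": 21, "rz": 2.103, "fingers": -1}])

```text
invalid input at $.moves[0]: expected keys x, y, z, rx, ry, rz, fingers
```

Run:
```python
from h import *
plan(.572,-.072,.118,38); print(sensors.get_obs()["qpos"])
t=vision.read_camera("top")["image"];s=vision.read_camera("side")["image"]
save("c2",np.hstack([crop(t,280,150,100,100,4),crop(s,250,150,100,100,4)]))
```

```text
t 0.4 pos [0.2386 0.6046 0.2411] rot [-179.99    0.    158.47] F [-0.5 -0.2  1.1] w 0.087 gf 0.0
mm [-558.5 -507.   123.2] rv [-1.0000e-04  2.0000e-04  2.1026e+00]
[-67.66194005  18.39940971  -4.01523034  83.11546312   1.29378494
  78.53955736  -3.25836041]
```

View pics/c2.png

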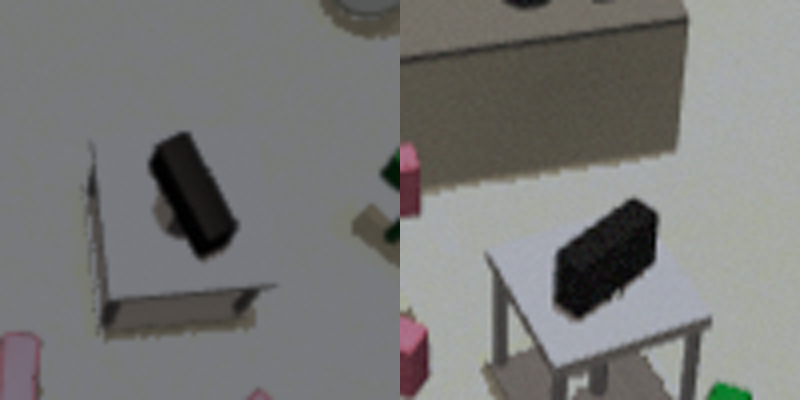

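The move was refused because all keys are required. The picture shows the arm still away and the black bar handle over the plate, with the hole visible (top ~ (322,203)).

drive_tool(moves=[{"x": -60, "y": -54, "z": 0, "rx": 0, "ry": 0, "rz": 0.17, "fingers": -1}, {"x": -110, "y": -99, "z": 0, "rx": 0, "ry": 0, "rz": 0.34, "fingers": -1}, {"x": -165, "y": -150, "z": 0, "rx": 0, "ry": 0, "rz": 0.52, "fingers": -1}, {"x": -558, "y": -507, "z": 21, "rx": 0, "ry": 0, "rz": 2.103, "fingers": -1}, {"x": -558, "y": -507, "z": 21, "rx": 0, "ry": 0, "rz": 2.103, "fingers": -1}, {"x": -558, "y": -507, "z": 21, "rx": 0, "ry": 0, "rz": 2.103, "fingers": -1}, {"x": -558, "y": -507, "z": 21, "rx": 0, "ry": 0, "rz": 2.103, "fingers": -1}, {"x": -558, "y": -507, "z": 21, "rx": 0, "ry": 0, "rz": 2.103, "fingers": -1}, {"x": -558, "y": -507, "z": 21, "rx": 0, "ry": 0, "rz": 2.103, "fingers": -1}, {"x": -558, "y": -507, "z": 21, "rx": 0, "ry": 0, "rz": 2.103, "fingers": -1}, {"x": -558, "y": -507, "z": 21, "rx": 0, "ry": 0, "rz": 2.103, "fingers": -1}, {"x": -558, "y": -507, "z": 21, "rx": 0, "ry": 0, "rz": 2.103, "fingers": -1}, {"x": -558, "y": -507, "z": 21, "rx": 0, "ry": 0, "rz": 2.103, "fingers": -1}, {"x": -558, "y": -507, "z": 21, "rx": 0, "ry": 0, "rz": 2.103, "fingers": -1}, {"x": -558, "y": -507, "z": 21, "rx": 0, "ry": 0, "rz": 2.103, "fingers": -1}, {"x": -558, "y": -507, "z": 21, "rx": 0, "ry": 0, "rz": 2.103, "fingers": -1}, {"x": -558, "y": -507, "z": 21, "rx": 0, "ry": 0, "rz": 2.103, "fingers": -1}, {"x": -558, "y": -507, "z": 21, "rx": 0, "ry": 0, "rz": 2.103, "fingers": -1}])

```text
time_s: 2.75
tool_pos: [0.5716, -0.0713, 0.2204]
tool_rot: [-180.0, -0.0, 38.0]
force: [-0.3, -0.7, -0.9]
grip_width: 0.0873
grasp_force: 0.0
```

Run:
```python
from h import *
plan(.572,-.072,.118,38)
t=vision.read_camera("top")["image"];s=vision.read_camera("side")["image"]
save("c3",np.hstack([crop(t,270,150,100,100,4),crop(s,250,130,100,100,4)]))
```

```text
t 2.75 pos [ 0.5716 -0.0713  0.2204] rot [-1.800e+02 -3.000e-02  3.802e+01] F [-0.3 -0.7 -0.9] w 0.0873 gf 0.0
mm [-1.000e-01  8.000e-01  1.024e+02] rv [-0.     -0.0005  0.0003]
```

View pics/c3.png

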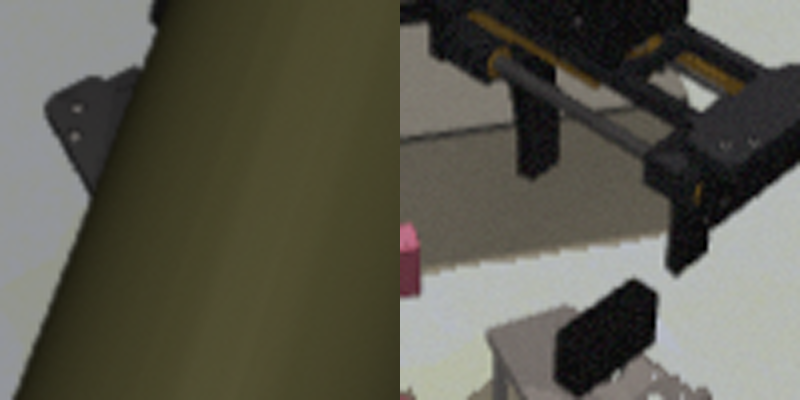

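The fingers sit either side of the handle (side ~ (403,160)→(670,270) in the crop, handle at (605,335)), above it. Descending and gripping.

drive_tool(force=35, moves=[{"x": 0, "y": 1, "z": 40, "rx": 0, "ry": 0, "rz": 0, "fingers": -1}, {"x": 0, "y": 1, "z": 75, "rx": 0, "ry": 0, "rz": 0, "fingers": -1}, {"x": 0, "y": 1, "z": 95, "rx": 0, "ry": 0, "rz": 0, "fingers": -1}, {"x": 0, "y": 1, "z": 102, "rx": 0, "ry": 0, "rz": 0, "fingers": -1}, {"x": 0, "y": 1, "z": 102, "rx": 0, "ry": 0, "rz": 0, "fingers": -1}, {"x": 0, "y": 1, "z": 102, "rx": 0, "ry": 0, "rz": 0, "fingers": 1}, {"x": 0, "y": 1, "z": 102, "rx": 0, "ry": 0, "rz": 0, "fingers": 1}, {"x": 0, "y": 1, "z": 102, "rx": 0, "ry": 0, "rz": 0, "fingers": 1}, {"x": 0, "y": 1, "z": 102, "rx": 0, "ry": 0, "rz": 0, "fingers": 1}, {"x": 0, "y": 1, "z": 102, "rx": 0, "ry": 0, "rz": 0, "fingers": 1}, {"x": 0, "y": 1, "z": 102, "rx": 0, "ry": 0, "rz": 0, "fingers": 1}, {"x": 0, "y": 1, "z": 102, "rx": 0, "ry": 0, "rz": 0, "fingers": 1}, {"x": 0, "y": 1, "z": 102, "rx": 0, "ry": 0, "rz": 0, "fingers": 1}])

```text
time_s: 4.47
tool_pos: [0.5723, -0.0727, 0.1183]
tool_rot: [180.0, -0.0, 38.0]
force: [0.5, 0.1, -0.6]
grip_width: 0.0198
grasp_force: 34.9
```

drive_tool(moves=[{"x": 0, "y": 0, "z": -15, "rx": 0, "ry": 0, "rz": 0, "fingers": 1}, {"x": 0, "y": 0, "z": -45, "rx": 0, "ry": 0, "rz": 0, "fingers": 1}, {"x": 0, "y": 0, "z": -85, "rx": 0, "ry": 0, "rz": 0, "fingers": 1}, {"x": 0, "y": 0, "z": -125, "rx": 0, "ry": 0, "rz": 0, "fingers": 1}, {"x": 0, "y": 0, "z": -160, "rx": 0, "ry": 0, "rz": 0, "fingers": 1}, {"x": 0, "y": 0, "z": -182, "rx": 0, "ry": 0, "rz": 0, "fingers": 1}, {"x": 0, "y": 0, "z": -182, "rx": 0, "ry": 0, "rz": 0, "fingers": 1}])

```text
time_s: 5.35
tool_pos: [0.573, -0.0729, 0.3027]
tool_rot: [179.9, -0.2, 38.0]
force: [-0.7, 0.3, -2.2]
grip_width: 0.0196
grasp_force: 34.9
```

Run:
```python
from h import *
plan(.5087,.2291,.30,38)
```

```text
t 5.35 pos [ 0.573  -0.0729  0.3027] rot [179.87  -0.21  37.96] F [-0.7  0.3 -2.2] w 0.0196 gf 34.9
mm [ 135.1 -277.7    2.6] rv [ 0.0023 -0.0036 -0.0007]
```

drive_tool(moves=[{"x": 15, "y": -31, "z": 0, "rx": 0, "ry": 0, "rz": 0, "fingers": 1}, {"x": 37, "y": -76, "z": 0, "rx": 0, "ry": 0, "rz": 0, "fingers": 1}, {"x": 60, "y": -124, "z": 0, "rx": 0, "ry": 0, "rz": 0, "fingers": 1}, {"x": 83, "y": -171, "z": 0, "rx": 0, "ry": 0, "rz": 0, "fingers": 1}, {"x": 105, "y": -216, "z": 0, "rx": 0, "ry": 0, "rz": 0, "fingers": 1}, {"x": 125, "y": -257, "z": 0, "rx": 0, "ry": 0, "rz": 0, "fingers": 1}, {"x": 135, "y": -278, "z": 0, "rx": 0, "ry": 0, "rz": 0, "fingers": 1}, {"x": 135, "y": -278, "z": 0, "rx": 0, "ry": 0, "rz": 0, "fingers": 1}, {"x": 135, "y": -278, "z": 0, "rx": 0, "ry": 0, "rz": 0, "fingers": 1}, {"x": 135, "y": -278, "z": 0, "rx": 0, "ry": 0, "rz": 0, "fingers": 1}])

```text
time_s: 6.6
tool_pos: [0.5081, 0.2277, 0.3002]
tool_rot: [180.0, 0.0, 37.8]
force: [0.9, 0.8, -1.8]
grip_width: 0.02
grasp_force: 34.9
```

Run:
```python
from h import *
plan(.5087,.2291,.24,38)
t=vision.read_camera("top")["image"];S=vision.read_camera("side");s=S["image"]
o=sensors.get_obs()["tool_pos"]; print(proj(S,[o-[0,0,.113],o-[0,0,.023],[.5087,.2291,.11]]))
save("c4",np.hstack([crop(t,120,130,133,150,3),crop(s,200,40,133,150,3)]))
```

```text
t 6.6 pos [0.5081 0.2277 0.3002] rot [1.7998e+02 2.0000e-02 3.7810e+01] F [ 0.9  0.8 -1.8] w 0.02 gf 34.9
mm [ 1.4 -0.8 60.2] rv [ 0.0004  0.0003 -0.0034]
[[254.84793784 106.36739995]
 [253.86060845  73.00152418]
 [255.86561645 132.05137132]]
```

View pics/c4.png

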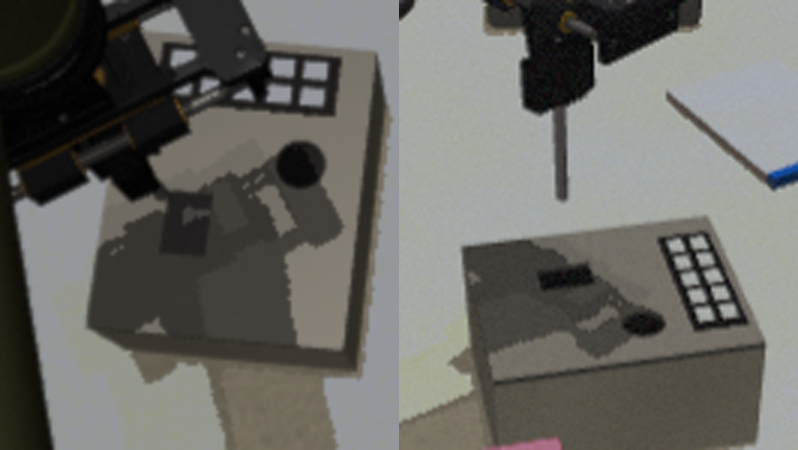

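The rod hangs upright, tip at side (254,106) as predicted, directly above the slot (256,132). Pushing down.

drive_tool(moves=[{"x": 1, "y": -1, "z": 25, "rx": 0, "ry": 0, "rz": 0, "fingers": 1}, {"x": 1, "y": -1, "z": 55, "rx": 0, "ry": 0, "rz": 0, "fingers": 1}, {"x": 1, "y": -1, "z": 75, "rx": 0, "ry": 0, "rz": 0, "fingers": 1}, {"x": 1, "y": -1, "z": 85, "rx": 0, "ry": 0, "rz": 0, "fingers": 1}, {"x": 1, "y": -1, "z": 90, "rx": 0, "ry": 0, "rz": 0, "fingers": 1}, {"x": 1, "y": -1, "z": 90, "rx": 0, "ry": 0, "rz": 0, "fingers": 1}])

```text
time_s: 7.45
tool_pos: [0.508, 0.231, 0.2107]
tool_rot: [180.0, -0.0, 38.0]
force: [-1.1, 0.1, -1.8]
grip_width: 0.0197
grasp_force: 34.9
```

drive_tool(moves=[{"x": 0, "y": 0, "z": 12, "rx": 0, "ry": 0, "rz": 0, "fingers": 1}, {"x": 0, "y": 0, "z": 22, "rx": 0, "ry": 0, "rz": 0, "fingers": 1}, {"x": 0, "y": 0, "z": 30, "rx": 0, "ry": 0, "rz": 0, "fingers": 1}, {"x": 0, "y": 0, "z": 36, "rx": 0, "ry": 0, "rz": 0, "fingers": 1}, {"x": 0, "y": 0, "z": 40, "rx": 0, "ry": 0, "rz": 0, "fingers": 1}, {"x": 0, "y": 0, "z": 42, "rx": 0, "ry": 0, "rz": 0, "fingers": 1}, {"x": 0, "y": 0, "z": 42, "rx": 0, "ry": 0, "rz": 0, "fingers": 1}, {"x": 0, "y": 0, "z": 42, "rx": 0, "ry": 0, "rz": 0, "fingers": 1}, {"x": 0, "y": 0, "z": 42, "rx": 0, "ry": 0, "rz": 0, "fingers": 1}, {"x": 0, "y": 0, "z": 42, "rx": 0, "ry": 0, "rz": 0, "fingers": 1}])

```text
time_s: 8.7
tool_pos: [0.5077, 0.2311, 0.1684]
tool_rot: [-180.0, -0.0, 38.0]
force: [-2.8, -0.7, 3.1]
grip_width: 0.0194
grasp_force: 34.9
```

Run:
```python
from h import *
plan(.5087,.2291,.30,38)
t=vision.read_camera("top")["image"];s=vision.read_camera("side")["image"]
save("c5",np.hstack([crop(t,120,100,133,150,3),crop(s,200,70,133,150,3)]))
```

```text
t 8.7 pos [0.5077 0.2311 0.1684] rot [-1.7999e+02 -1.0000e-02  3.7980e+01] F [-2.8 -0.7  3.1] w 0.0194 gf 34.9
mm [  -0.4    2.2 -131.6] rv [-0.0001 -0.0001 -0.0004]
```

View pics/c5.png

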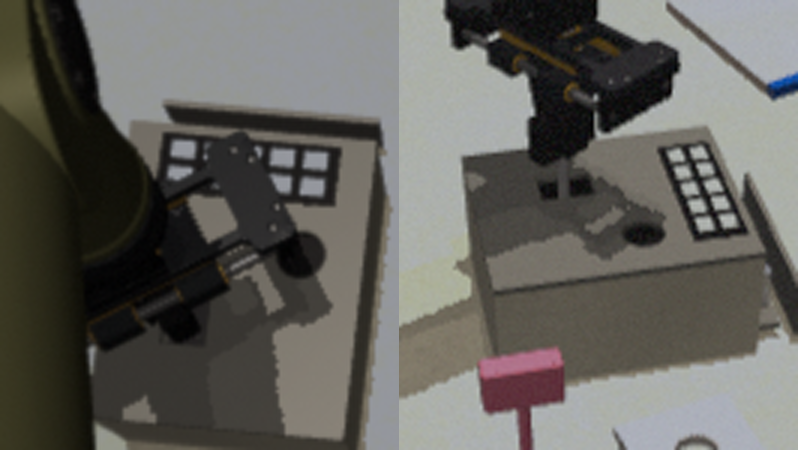

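The drawer has sprung out (top crop ~ (270,120), side crop ~ (770,260)). Lifting out; the stand's now-empty hole is visible for refining the seat.

drive_tool(moves=[{"x": 0, "y": 0, "z": -15, "rx": 0, "ry": 0, "rz": 0, "fingers": 1}, {"x": 0, "y": 0, "z": -45, "rx": 0, "ry": 0, "rz": 0, "fingers": 1}, {"x": 0, "y": 0, "z": -85, "rx": 0, "ry": 0, "rz": 0, "fingers": 1}, {"x": 0, "y": 0, "z": -115, "rx": 0, "ry": 0, "rz": 0, "fingers": 1}, {"x": 0, "y": 0, "z": -132, "rx": 0, "ry": 0, "rz": 0, "fingers": 1}, {"x": 0, "y": 0, "z": -132, "rx": 0, "ry": 0, "rz": 0, "fingers": 1}])

```text
time_s: 9.55
tool_pos: [0.5083, 0.2312, 0.3012]
tool_rot: [180.0, -0.1, 38.0]
force: [0.1, -0.3, -1.4]
grip_width: 0.0194
grasp_force: 34.9
```

Run:
```python
from h import *
t=vision.read_camera("top")["image"];s=vision.read_camera("side")["image"]
a=np.hstack([crop(t,295,175,66,66,6),crop(s,266,190,66,66,6)]);save("c6",a)
plan(.568,-.0715,.30,38)
```

```text
t 9.65 pos [0.5073 0.2308 0.299 ] rot [-1.800e+02  1.000e-01  3.797e+01] F [ 0.1  0.3 -2.3] w 0.0198 gf 34.9
mm [-138.2  275.7   -0.8] rv [-0.0001  0.0018 -0.0004]
```

View pics/c6.png

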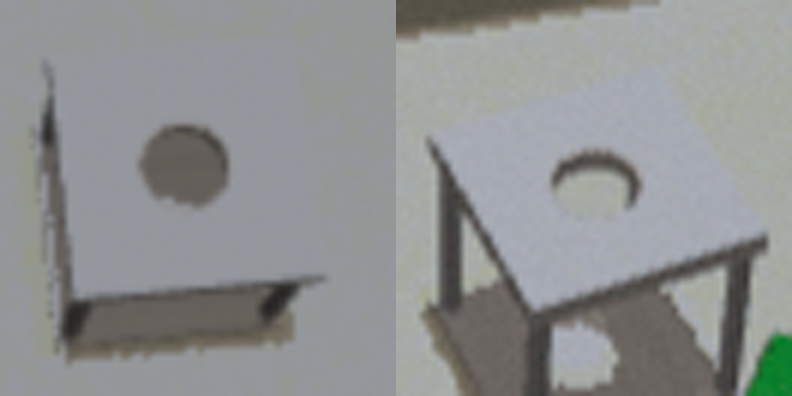

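The hole is at top (325.2,202.2) and side (298.9,220.4), clear.

Run:
```python
from h import *
T=vision.read_camera("top");S=vision.read_camera("side")
a=onplane(T,[325.2,202.2],.095);b=onplane(S,[298.9,220.4],.095);print(a,b); m=(a+b)/2
plan(*m,.30,38)
```

```text
[ 0.57011383 -0.07042871] [ 0.56775892 -0.07033296]
t 9.75 pos [0.5071 0.2308 0.2986] rot [-1.7999e+02  1.5000e-01  3.7980e+01] F [ 0.   0.  -1.5] w 0.0197 gf 34.9
mm [-136.6  275.5   -1.1] rv [-0.0002  0.0027 -0.0004]
```

drive_tool(moves=[{"x": -15, "y": 30, "z": 0, "rx": 0, "ry": 0, "rz": 0, "fingers": 1}, {"x": -37, "y": 75, "z": 0, "rx": 0, "ry": 0, "rz": 0, "fingers": 1}, {"x": -61, "y": 123, "z": 0, "rx": 0, "ry": 0, "rz": 0, "fingers": 1}, {"x": -85, "y": 171, "z": 0, "rx": 0, "ry": 0, "rz": 0, "fingers": 1}, {"x": -107, "y": 216, "z": 0, "rx": 0, "ry": 0, "rz": 0, "fingers": 1}, {"x": -127, "y": 256, "z": 0, "rx": 0, "ry": 0, "rz": 0, "fingers": 1}, {"x": -137, "y": 276, "z": 0, "rx": 0, "ry": 0, "rz": 0, "fingers": 1}, {"x": -137, "y": 276, "z": 0, "rx": 0, "ry": 0, "rz": 0, "fingers": 1}, {"x": -137, "y": 276, "z": 0, "rx": 0, "ry": 0, "rz": 0, "fingers": 1}, {"x": -137, "y": 276, "z": 0, "rx": 0, "ry": 0, "rz": 0, "fingers": 1}])

```text
time_s: 11.0
tool_pos: [0.5695, -0.0687, 0.2999]
tool_rot: [-179.9, -0.0, 38.1]
force: [0.8, -0.0, -2.0]
grip_width: 0.0199
grasp_force: 34.9
```

Run:
```python
from h import *
plan(.569,-.0704,.30,38)
S=vision.read_camera("side");s=S["image"]
o=sensors.get_obs()["tool_pos"]; print(proj(S,[o-[0,0,.113],o-[0,0,.023],[.569,-.0704,.095]]))
save("c7",crop(s,230,90,133,150,4))
```

```text
t 11.0 pos [ 0.5695 -0.0687  0.2999] rot [-179.95   -0.     38.15] F [ 0.8 -0.  -2. ] w 0.0199 gf 34.9
mm [-1.4  1.  -0.1] rv [-0.001  -0.0001  0.0025]
[[301.51882949 188.39291658]
 [303.63494162 153.16545953]
 [299.48277533 220.36634932]]
```

View pics/c7.png

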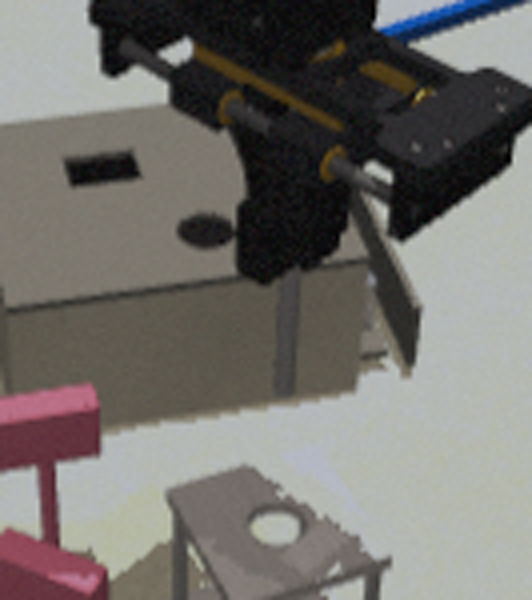

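The tip is at (301,188) as predicted and the hole is at (299,220). Lowering to just above rest with a (-1,+1) mm trim.

drive_tool(moves=[{"x": -1, "y": 1, "z": 25, "rx": 0, "ry": 0, "rz": 0, "fingers": 1}, {"x": -1, "y": 1, "z": 60, "rx": 0, "ry": 0, "rz": 0, "fingers": 1}, {"x": -1, "y": 1, "z": 85, "rx": 0, "ry": 0, "rz": 0, "fingers": 1}, {"x": -1, "y": 1, "z": 105, "rx": 0, "ry": 0, "rz": 0, "fingers": 1}, {"x": -1, "y": 1, "z": 130, "rx": 0, "ry": 0, "rz": 0, "fingers": 1}, {"x": -1, "y": 1, "z": 155, "rx": 0, "ry": 0, "rz": 0, "fingers": 1}, {"x": -1, "y": 1, "z": 172, "rx": 0, "ry": 0, "rz": 0, "fingers": 1}, {"x": -1, "y": 1, "z": 180, "rx": 0, "ry": 0, "rz": 0, "fingers": 1}, {"x": -1, "y": 1, "z": 181, "rx": 0, "ry": 0, "rz": 0, "fingers": 1}, {"x": -1, "y": 1, "z": 181, "rx": 0, "ry": 0, "rz": 0, "fingers": 1}])

```text
time_s: 12.3
tool_pos: [0.57, -0.0722, 0.1201]
tool_rot: [180.0, -0.1, 38.0]
force: [-0.2, -0.6, -1.6]
grip_width: 0.0195
grasp_force: 34.9
```

drive_tool(moves=[{"x": 0, "y": 0, "z": 1.5, "rx": 0, "ry": 0, "rz": 0, "fingers": 1}, {"x": 0, "y": 0, "z": 1.5, "rx": 0, "ry": 0, "rz": 0, "fingers": 1}, {"x": 0, "y": 0, "z": 1.5, "rx": 0, "ry": 0, "rz": 0, "fingers": -1}, {"x": 0, "y": 0, "z": 1.5, "rx": 0, "ry": 0, "rz": 0, "fingers": -1}, {"x": 0, "y": 0, "z": 1.5, "rx": 0, "ry": 0, "rz": 0, "fingers": -1}, {"x": 0, "y": 0, "z": 1.5, "rx": 0, "ry": 0, "rz": 0, "fingers": -1}, {"x": 0, "y": 0, "z": 1.5, "rx": 0, "ry": 0, "rz": 0, "fingers": -1}, {"x": 0, "y": 0, "z": 1.5, "rx": 0, "ry": 0, "rz": 0, "fingers": -1}, {"x": 0, "y": 0, "z": -20, "rx": 0, "ry": 0, "rz": 0, "fingers": -1}, {"x": 0, "y": 0, "z": -60, "rx": 0, "ry": 0, "rz": 0, "fingers": -1}, {"x": 0, "y": 0, "z": -110, "rx": 0, "ry": 0, "rz": 0, "fingers": -1}, {"x": 0, "y": 0, "z": -150, "rx": 0, "ry": 0, "rz": 0, "fingers": -1}, {"x": 0, "y": 0, "z": -150, "rx": 0, "ry": 0, "rz": 0, "fingers": -1}, {"x": 0, "y": 0, "z": -150, "rx": 0, "ry": 0, "rz": 0, "fingers": -1}])

```text
time_s: 14.05
tool_pos: [0.569, -0.0721, 0.2686]
tool_rot: [-180.0, 0.0, 38.0]
force: [-0.9, -0.1, 0.3]
grip_width: 0.0871
grasp_force: 0.0
```

Run:
```python
from h import *
plan(.569,-.0704,.30,38)
save("c8",crop(vision.read_camera("side")["image"],200,90,160,180,3))
```

```text
t 14.05 pos [ 0.569  -0.0721  0.2686] rot [-1.7996e+02  3.0000e-02  3.7980e+01] F [-0.9 -0.1  0.3] w 0.0871 gf 0.0
mm [  1.   -1.4 -31.4] rv [-0.0007  0.0005 -0.0003]
```

View pics/c8.png

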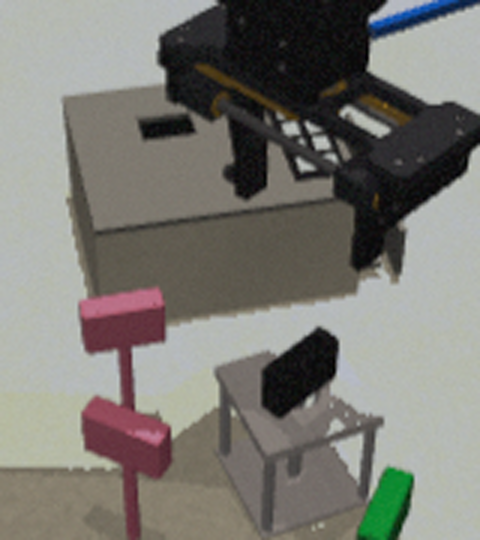

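The rod hangs in its stand with the handle flat on the plate (crop (300,370)) and its shaft below. The drawer is still out and the gripper is open and clear.

```bash
python3 -c "
from cell import workorder
print(workorder.sign_off())"
```

```text
the job is handed in; nothing more can be done
None
```

The drawer was released and has sprung out, the rod is hanging back in its own stand, the gripper is open and clear, and the job was handed in at about 14 s of the 54 s allowed.

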